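Set out the calibration weights in order for a balance check

TASK

Set the four steel calibration weights out in the row of black dishes, ready for the balance's linearity check: one standing upright in each dish, in order of size, with the smallest in the dish nearest the balance and the biggest in the dish farthest from it. Set them down gently, never dropping one or tipping one over, and do not bump the balance or shift the white tee connector that lies among them.

Things in the scene. Friction and masses are not known exactly. Their poses are not given: they have to be found in the camera images.
- weight_500: the biggest of the four bare stainless-steel calibration weights, 500 g (no marking): an upright cylinder 38 mm across and 50 mm tall with a narrower knob of 24 mm across on a neck on top, 71 mm tall in all. It stands on the bench at the start. Origin: centre of its underside; z up its axis.
- weight_200: the second biggest of the four bare stainless-steel calibration weights, 200 g (no marking): an upright cylinder 28 mm across and 38 mm tall with a narrower knob of 18 mm across on a neck on top, 54 mm tall in all. It stands on the bench at the start. Origin: centre of its underside; z up its axis.
- weight_100: the second smallest of the four bare stainless-steel calibration weights, 100 g (no marking): an upright cylinder 22 mm across and 31 mm tall with a narrower knob of 14 mm across on a neck on top, 44 mm tall in all. It stands on the bench at the start. Origin: centre of its underside; z up its axis.
- weight_50: the smallest of the four bare stainless-steel calibration weights, 50 g (no marking): an upright cylinder 18 mm across and 24 mm tall with a narrower knob of 11.5 mm across on a neck on top, 35 mm tall in all. It stands on the bench at the start. Origin: centre of its underside; z up its axis.
- dish_a: one of four identical round black dishes fixed in a row, 78 to 102 mm apart, on an aluminium profile (30 mm high, 60 wide, 374 long); letters in no fixed order. 70 mm across, 10 high; round flat recess 58 mm across, 6 deep: its floor 4 mm above the dish's underside, 34 above the bench. Origin: centre of the underside; z up; the row runs along y.
- dish_b: one of four identical round black dishes fixed in a row, 78 to 102 mm apart, on an aluminium profile (30 mm high, 60 wide, 374 long); letters in no fixed order. 70 mm across, 10 high; round flat recess 58 mm across, 6 deep: its floor 4 mm above the dish's underside, 34 above the bench. Origin: centre of the underside; z up; the row runs along y.
- dish_c: one of four identical round black dishes fixed in a row, 78 to 102 mm apart, on an aluminium profile (30 mm high, 60 wide, 374 long); letters in no fixed order. 70 mm across, 10 high; round flat recess 58 mm across, 6 deep: its floor 4 mm above the dish's underside, 34 above the bench. Origin: centre of the underside; z up; the row runs along y.
- dish_d: one of four identical round black dishes fixed in a row, 78 to 102 mm apart, on an aluminium profile (30 mm high, 60 wide, 374 long); letters in no fixed order. 70 mm across, 10 high; round flat recess 58 mm across, 6 deep: its floor 4 mm above the dish's underside, 34 above the bench. Origin: centre of the underside; z up; the row runs along y.
- balance: precision balance: white housing 220 mm deep (x), 185 wide (y), round steel pan on top, 66 mm high; fixed, at the left or right end of the row. A bench multimeter (blue front, 85 mm high, same footprint, fixed) is at the other end; both fronts are about level with the profile's middle. Origin: centre of its underside; front faces -x.
- tee: a white plastic breathing-tube tee lying flat on the bench among the weights, not part of the job: through tube 76 mm long along its y, a side branch of 40 mm along its +x, 26 mm thick. Loose. Origin: under the crossing of the tubes, on the bench.
There are look-alikes about, which are no part of the job. What is shaped like the weight_200 but yellow is not meant.

How it is judged:
By the outcome, as a careful person would: the job done as asked, in the order asked, and still so for the second after the job is handed in, with the robot touching nothing.
It also fails if it takes over 90 s, if anything falls off the work surface, if the arm or the gripper's body presses on something with over 40 N, if the wrist force passes 120 N, or if a joint passes its speed limit or range.

ROBOT

A 6-joint arm with a two-finger parallel gripper is mounted at the origin on the work surface. World frame = base frame: x ahead of the robot, y to its left, z up, the work surface at z = 0. Lengths are in m, angles in rad, forces in N, time in s.
With the tool pointing down it reaches from about 0.35 to 0.775 m from the base axis. Payload 7.3 kg.
Tool frame: the origin (TCP) lies at the centre of the arm's flange, where the gripper is bolted on; the fingertips stand 178 mm ahead of it and the grasp point (between the pads) lies 159 mm ahead of it (tip_extent is the distance from the TCP to the fingertips, in m); z points along the fingers, y is the line along which they close (so a half turn about z gives the same grasp; the last joint's range is limited). The gripper opens to 92 mm and grips with 3 to 60 N. Pads are 19 mm wide; open, the fingers measure 130 mm over their backs; the gripper's body (75 mm by 190 mm) begins 47 mm behind the grasp point.
Start: joints at [1.034, 0.342, 1.524, -0, 1.275, -0.146], TCP at [0.2, 0.485, 0.405] pointing down, gripper open.
Joint ranges: [-2.53, 2.53], [-0.77, 2.02], [0.04, 2.7], [-1, 4.14], [0.28, 2.66], [-3.11, 3.11]. Speed limits (rad/s): [2.57, 2.57, 3.14, 3.14, 3.14, 3.14].

INTERFACE

Orientations are given as [roll, pitch, yaw] about the fixed x, y, z axes, in that order (R = Rz(yaw) Ry(pitch) Rx(roll)).
In Python, from cell import * gives the robot as it stands.
- The arm moves only by the tool arm_command, never from a script. Its arguments are lists of equal length, an entry for each row: "xyz": the shift along the world's x, y, z in mm, a list of three; "spin": the turn about the world's z in degrees. In form: {"xyz": [[tx, ty, tz], ...], "spin": [spin, ...]}. A call has 1 to 20 rows; each row shifts and turns the commanded pose from where the row before left it; what a row does not reach is not made up. A row lasts 1/10 s, in which the tool goes at most 50 mm and 8.59 degrees, less where a joint would pass 70% of its speed; a pose out of reach is approached as far as the arm can. A call with a gripper value outside its range is refused whole. "jaw" is the opening, from -1 (shut) to 1 (fully open), set as the call begins (left out, the last holds). The fingers move at their own pace and stop on an object; "squeeze" is the grip in N (left out, the last holds). Time passes only in rows, so rows that do not move let the fingers close. It gives the time, the measured TCP pose, the force, the opening and the grip force at its end, in the units of the state.
- observe(): the state, without advancing time (a new reading comes with each control period).
- read_camera(name): name is "scene" or "top" or "wrist"; returns a dict with "img" (384x512x3 uint8, red, green, blue), "depth" (384x512 float32, m along the optical axis (not along the pixel's ray), 0 where there is no reading), "fx", "fy", "cx", "cy" (pixels), "world_from_camera" (4x4, takes a point from camera to world coordinates). Camera axes: x right, y up, looking along -z (the intrinsics and any distortion apply to the point x, -y, -z); pixel columns grow to the right and rows downward; lengths in m; the calibration is good to about 2 mm. The wrist camera is an equidistant fisheye: a pixel r from the principal point sees the ray r / f radians off the axis. A picture is of the moment at which its call begins.
- hand_in(): hands the job in; it is judged then, once.
The state is a dict: "time": time; "qpos": joint angles; "qvel": joint speeds; "joint_efforts": joint torques, N m; "tool_pos": TCP position; "tool_rot": TCP orientation; "contact_force": force on the tool from outside, world axes, zero at the start; "torque": the same for the moment, N m; "opening": finger opening in m; "grip_force": force on a finger pad.
Only numpy, scipy, OpenCV 4.12 (cv2) and the standard library are available. Lean on these libraries where they do the work, as an engineer would, in place of code of your own. Each camera call takes 0.05 s, during which the arm holds its last target. There are 200 camera calls.

## Working session

There is one attempt and no reset: what is moved stays moved. The work goes in short steps, Python scripts to look and compute and a tool call to move; the robot and the scene stay as the last step left them, time stands still between calls to the robot, and variables do not carry over. Pictures are saved under pics/ and viewed, at most 14 in all, crops included, and the job is handed in when it is done.

Besides the shell and the picture viewer there is one more tool, called by a JSON object that holds its "api" and its "payload", one argument or row to a line. arm_command: Moves the arm, as the interface text tells. Its arguments: {"type":"object","properties":{"xyz":{"type":"array","items":{"type":"array","items":{"type":"number"}}},"spin":{"type":"array","items":{"type":"number"}},"jaw":{"type":"number"},"squeeze":{"type":"number"}},"required":["xyz","spin"]}

```bash
mkdir -p pics; cat > h.py <<'E'
from cell import *
import numpy as np, cv2, pickle
def grab(n):
    c=read_camera(n); pickle.dump({k:c[k] for k in c},open(f'{n}.pkl','wb')); return c
def world(c):
    "per-pixel world points from depth (pinhole)"
    d=c['depth']; v,u=np.mgrid[:d.shape[0],:d.shape[1]]
    x=(u-c['cx'])/c['fx']*d; y=-(v-c['cy'])/c['fy']*d
    p=np.stack([x,y,-d,np.ones_like(d)],-1)
    return (p@np.array(c['world_from_camera']).T)[...,:3]
E
python3 - <<'E'
from h import *
for n in('scene','top'):
    c=grab(n); print(n,[k for k in c],c['fx'],c['cx'],c['cy'],np.round(c['world_from_camera'],3).tolist())
    cv2.imwrite(f'pics/{n}0.png',cv2.resize(c['img'][...,::-1],(800,600),interpolation=cv2.INTER_CUBIC))
print(observe())
E
```

```text
scene ['img', 'depth', 'fx', 'fy', 'cx', 'cy', 'world_from_camera'] 435.06473112342707 259.0458220676304 186.79265915049945 [[-0.44, -0.609, 0.66, 1.175], [0.898, -0.287, 0.334, 0.305], [-0.014, 0.739, 0.673, 0.692], [0.0, 0.0, 0.0, 1.0]]
top ['img', 'depth', 'fx', 'fy', 'cx', 'cy', 'world_from_camera'] 375.7795612319315 256.95557604837086 189.76622691192674 [[0.01, 0.973, -0.231, 0.338], [-1.0, 0.01, -0.002, -0.011], [0.0, 0.231, 0.973, 0.968], [0.0, 0.0, 0.0, 1.0]]
{'time': 0.1, 'qpos': array([ 1.03399537e+00,  3.42666430e-01,  1.52488601e+00, -1.67811623e-05,
        1.27541173e+00, -1.46001761e-01]), 'qvel': array([-3.44427679e-04,  3.14202285e-05, -3.39132384e-03, -2.25939791e-03,
       -8.70640986e-04, -1.02299759e-03]), 'joint_efforts': array([ 1.99054593e-03, -4.32002413e+01, -2.44695157e+01,  7.21337646e-02,
        5.26502717e-02, -2.38981647e-05]), 'tool_pos': array([0.19991282, 0.48532993, 0.40411973]), 'tool_rot': array([-3.14023339e+00, -1.83657052e-04,  2.75079823e+00]), 'contact_force': array([ 0.07237367,  0.16695383, -0.99012243]), 'torque': array([ 0.03766871, -0.037048  ,  0.01929394]), 'grip_force': 0.0, 'opening': 0.09194361647891719}
```

View pics/scene0.png

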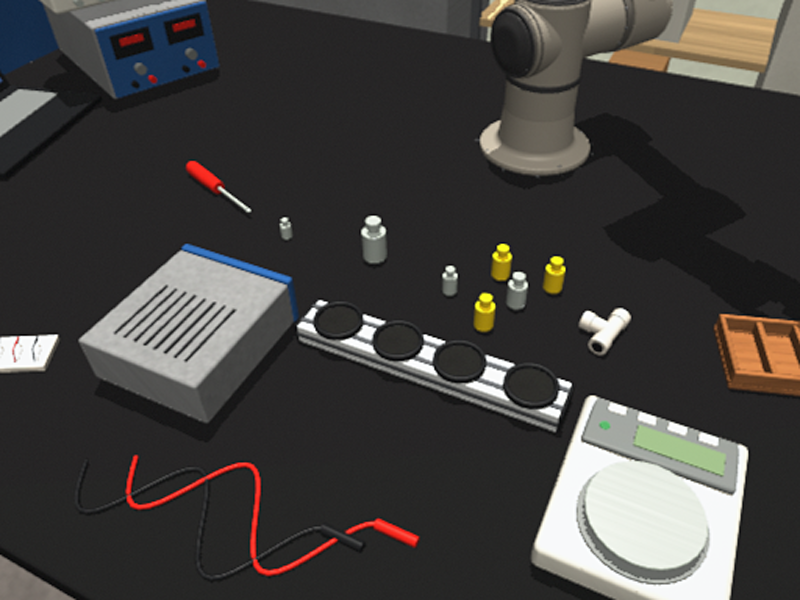

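View pics/top0.png

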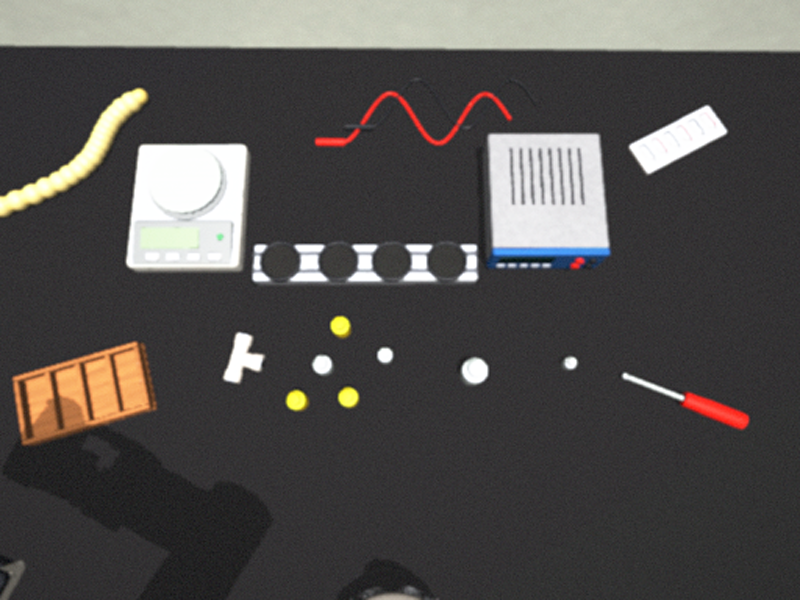

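The weights are bare steel: 200 g at (322,364), 100 g at (385,355), 500 g at (475,371) and 50 g at (570,363) in the 800x600 top view. The yellow look-alikes are around the 200 g, and the tee is at (243,358). The balance is at the left (+y) and the dishes are at about (280/338/391/447, 262).

```bash
python3 - <<'E'
from h import *
s=800/512
T=pickle.load(open('top.pkl','rb')); S=pickle.load(open('scene.pkl','rb'))
def ray(c,u,v,z):
    M=np.array(c['world_from_camera']); d=M[:3,:3]@np.array([(u-c['cx'])/c['fx'],-(v-c['cy'])/c['fy'],-1]); o=M[:3,3]
    return (o+d*(z-o[2])/d[2])[:2]
WT,WS=world(T),world(S)
spec={'200':(322,364,.054,.014,.009),'100':(385,355,.044,.011,.007),'500':(475,371,.071,.019,.012),'50':(570,363,.035,.009,.00575)}
gS={'500':(374,225),'50':(285,222),'100':(450,270),'200':(517,280)}
for n,(u,v,h,r,k) in spec.items():
    out=[]
    for c,W,(a,b) in((T,WT,(u,v)),(S,WS,gS[n])):
        g=c['img'].astype(int); a,b=a/s,b/s
        m=(W[...,2]>.008)&(np.hypot(*(W[...,:2]-ray(c,a,b,h*.6)).transpose(2,0,1))<.045)&(g.max(-1)-g.min(-1)<60)&(g.max(-1)>70)
        p=W[m]; top=p[p[:,2]>p[:,2].max()-.005]
        (cx,cy),rr=cv2.minEnclosingCircle(p[:,:2].astype(np.float32)*1000)
        # knob-top: pixel centroid cast on knob-top plane
        vv,uu=np.nonzero(m&(W[...,2]>h-.005)); 
        out.append((m.sum(),round(p[:,2].max()*1000),np.round(1000*top[:,:2].mean(0)),(round(cx),round(cy),round(rr)),np.round(1000*ray(c,uu.mean(),vv.mean(),h)) if len(uu) else None))
    print(n,*out,sep='\n  ')
# dishes: dark pixels at height ~.03-.045 in top view
g=T['img'].max(-1); x,y,z=WT.transpose(2,0,1)
m=((z>.025)&(z<.05)&(g<70)).astype(np.uint8); m=cv2.morphologyEx(m,cv2.MORPH_OPEN,np.ones((3,3),np.uint8))
n,l,st,ce=cv2.connectedComponentsWithStats(m)
for i in range(1,n):
    if st[i,4]>200: 
        a,b,w,h=st[i,:4]; print('dish',ce[i],st[i,2:],np.round(1000*ray(T,*ce[i],.038)),np.round(1000*ray(T,a+(w-1)/2,b+(h-1)/2,.04)), np.round(1000*WT[l==i].mean(0)))
m=((z>.025)&(z<.045)&(y<.3)&(y>-.3)); print('profile',WT[m].min(0),WT[m].max(0))
E
```

```text
200
  (np.int64(114), 58, array([448., 118.]), (448, 118, 14), array([448., 118.]))
  (np.int64(219), 57, array([448., 121.]), (449, 122, 15), array([450., 121.]))
100
  (np.int64(65), 48, array([465.,  19.]), (466, 19, 11), array([465.,  19.]))
  (np.int64(124), 47, array([465.,  21.]), (466, 21, 11), array([467.,  23.]))
500
  (np.int64(217), 75, array([ 440., -122.]), (440, -122, 19), array([ 440., -122.]))
  (np.int64(350), 73, array([ 439., -120.]), (440, -119, 19), array([ 441., -119.]))
50
  (np.int64(48), 41, array([ 456., -278.]), (457, -279, 9), array([ 457., -279.]))
  (np.int64(65), 37, array([ 455., -277.]), (457, -276, 9), array([ 457., -276.]))
dish [178.84577114 166.68905473] [ 23  22 402] [618. 194.] [618. 193.] [619. 194.  35.]
dish [215.89027431 166.73815461] [ 23  22 401] [619.  98.] [619.  98.] [620.  98.  35.]
dish [250.23636364 166.45714286] [ 23  20 385] [620.   9.] [620.  10.] [621.   9.  35.]
dish [285.41836735 166.55867347] [ 24  20 392] [621. -82.] [621. -82.] [622. -82.  35.]
profile [ 0.37867998 -0.29630737  0.02500492] [0.82671397 0.29985166 0.04499552]
```

{"api": "arm_command", "payload": {
  "xyz": [
    [17.8,-26.1,-7.4],
    [17.8,-26.1,-7.4],
    [17.8,-26.1,-7.4],
    [17.8,-26.1,-7.4],
    [17.8,-26.1,-7.4],
    [17.8,-26.1,-7.4],
    [17.8,-26.1,-7.4],
    [17.8,-26.1,-7.4],
    [17.8,-26.1,-7.4],
    [17.8,-26.1,-7.4],
    [17.8,-26.1,-7.4],
    [17.8,-26.1,-7.4],
    [17.8,-26.1,-7.4],
    [17.8,-26.1,-7.4],
    [0,0,0],
    [0,0,0],
    [0,0,0]
  ],
  "spin": [-4.83,-4.83,-4.83,-4.83,-4.83,-4.83,-4.83,-4.83,-4.83,-4.83,-4.83,-4.83,-4.83,-4.83,0,0,0],
  "jaw": 0.1
}}

```text
time: 1.8
tool_pos: [0.4487, 0.1206, 0.3011]
tool_rot: [-3.141, -0.0, 1.572]
contact_force: [0.1, 0.7, -0.5]
opening: 0.0504
grip_force: 0.0
```

```bash
python3 - <<'E'
from h import *
c=grab('wrist'); print(c['fx'],c['cx'],c['cy'],np.round(c['world_from_camera'],3).tolist())
cv2.imwrite('pics/w1.png',c['img'][...,::-1])
E
```

```text
297.3186396354542 260.3269540276768 191.43586231461074 [[1.0, -0.001, -0.0, 0.449], [0.001, 0.954, 0.299, 0.202], [-0.0, -0.299, 0.954, 0.282], [0.0, 0.0, 0.0, 1.0]]
```

View pics/w1.png

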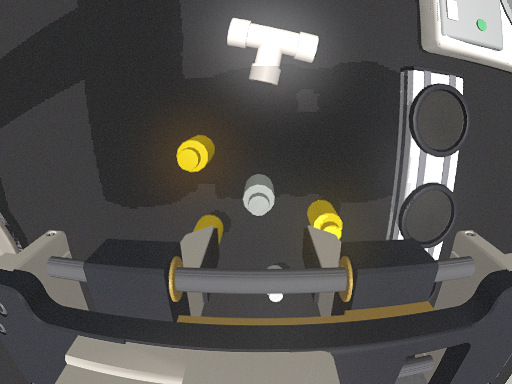

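The wrist view shows the 200 g knob at (259,202), which works out to about (448,121.6), so the measurement holds. The fingers clear the yellow weights.

{"api": "arm_command", "payload": {
  "xyz": [
    [0,1,-20],
    [0,0,-20],
    [0,0,-20],
    [0,0,-15],
    [0,0,-10],
    [0,0,-10],
    [0,0,-10],
    [0,0,-9],
    [0,0,0],
    [0,0,0],
    [0,0,0]
  ],
  "spin": [0,0,0,0,0,0,0,0,0,0,0]
}}

```text
time: 2.95
tool_pos: [0.4494, 0.121, 0.1875]
tool_rot: [3.141, -0.0, 1.571]
contact_force: [-0.1, 0.3, -0.0]
opening: 0.0502
grip_force: 0.0
```

{"api": "arm_command", "payload": {
  "xyz": [
    [0,0,0],
    [0,0,0],
    [0,0,0],
    [0,0,0],
    [0,0,0],
    [0,0,0]
  ],
  "spin": [0,0,0,0,0,0],
  "jaw": -0.6,
  "squeeze": 15
}}

```text
time: 3.55
tool_pos: [0.4489, 0.121, 0.1872]
tool_rot: [-3.141, 0.0, 1.571]
contact_force: [-3.5, -0.4, 5.2]
opening: 0.0263
grip_force: 15.0
```

{"api": "arm_command", "payload": {
  "xyz": [
    [0,0,1],
    [0,0,2],
    [0,0,5],
    [0,0,8],
    [0,0,4],
    [0,0,0],
    [0,0,0]
  ],
  "spin": [0,0,0,0,0,0,0]
}}

```text
time: 4.25
tool_pos: [0.4492, 0.121, 0.2073]
tool_rot: [3.141, -0.0, 1.571]
contact_force: [-0.6, -0.5, -2.2]
opening: 0.0267
grip_force: 15.0
```

```bash
python3 - <<'E'
from h import *
print(observe()['contact_force'],observe()['opening'])
c=grab('wrist'); s=grab('scene')
a=cv2.resize(c['img'][100:292,160:416],(768,576)); b=cv2.resize(s['img'][110:254,220:412],(768,576))
cv2.imwrite('pics/w2.png',cv2.resize(np.hstack([a,b]),(800,300))[...,::-1])
E
```

```text
[-0.60978664 -0.52731319 -2.24311431] 0.026724963143453868
```

View pics/w2.png

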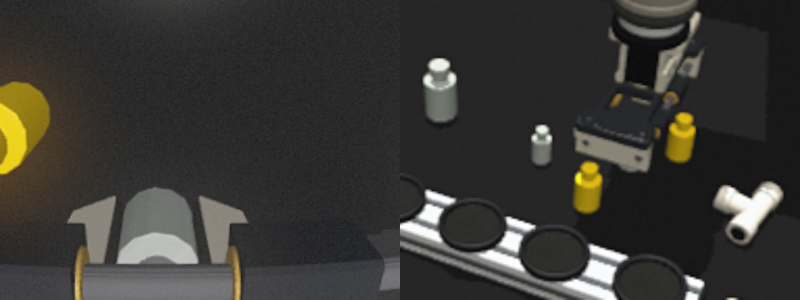

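{"api": "arm_command", "payload": {
  "xyz": [
    [0,0,15],
    [0,0,25],
    [0,0,25],
    [0,0,18],
    [10,-6,0],
    [20,-13,0],
    [30,-20,0],
    [30,-20,0],
    [30,-20,0],
    [25,-15,0],
    [15,-10,0],
    [10,-6,0],
    [0,0,0],
    [0,0,0]
  ],
  "spin": [0,0,0,0,0,0,0,0,0,0,0,0,0,0]
}}

```text
time: 5.75
tool_pos: [0.6189, 0.0107, 0.2885]
tool_rot: [-3.139, -0.0, 1.57]
contact_force: [-1.3, -0.3, -1.8]
opening: 0.0264
grip_force: 15.0
```

```bash
python3 - <<'E'
from h import *
print(observe()['contact_force'],observe()['opening'],observe()['tool_pos'])
c=grab('wrist'); cv2.imwrite('pics/w3.png',c['img'][...,::-1])
E
```

```text
[-1.28078748 -0.34919977 -1.84311162] 0.02636201879909388 [0.61892762 0.01072932 0.28845044]
```

View pics/w3.png

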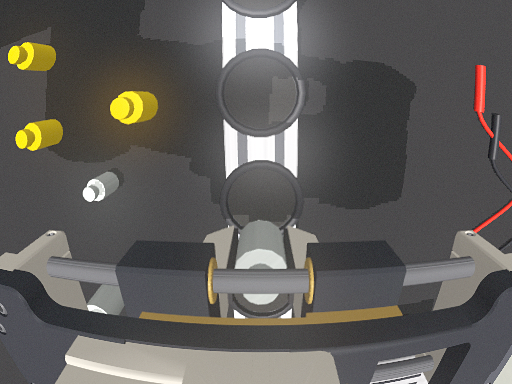

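The wrist view shows the target dish at (260,200), which puts it at y≈12, and the dish at (262,92) is at y≈99. I'm lowering the weight now.

{"api": "arm_command", "payload": {
  "xyz": [
    [0,1,-10],
    [0,0,-15],
    [0,0,-15],
    [0,0,-10],
    [0,0,-7],
    [0,0,-4],
    [0,0,-3],
    [0,0,0],
    [0,0,0],
    [0,0,0]
  ],
  "spin": [0,0,0,0,0,0,0,0,0,0]
}}

```text
time: 6.8
tool_pos: [0.6193, 0.012, 0.2266]
tool_rot: [3.141, 0.0, 1.571]
contact_force: [0.3, -0.4, -1.0]
opening: 0.026
grip_force: 15.0
```

{"api": "arm_command", "payload": {
  "xyz": [
    [0,0,-0.5],
    [0,0,-0.5],
    [0,0,-0.5],
    [0,0,-0.5],
    [0,0,0],
    [0,0,0]
  ],
  "spin": [0,0,0,0,0,0]
}}

```text
time: 7.4
tool_pos: [0.6192, 0.012, 0.2241]
tool_rot: [3.142, 0.0, 1.571]
contact_force: [0.5, -0.5, -2.0]
opening: 0.0265
grip_force: 15.0
```

{"api": "arm_command", "payload": {
  "xyz": [
    [0,0,-0.5],
    [0,0,-0.5],
    [0,0,-0.5],
    [0,0,-0.5],
    [0,0,0],
    [0,0,0]
  ],
  "spin": [0,0,0,0,0,0]
}}

```text
time: 8.0
tool_pos: [0.6192, 0.012, 0.2221]
tool_rot: [3.142, -0.0, 1.571]
contact_force: [0.1, 0.9, -2.1]
opening: 0.0266
grip_force: 15.0
```

{"api": "arm_command", "payload": {
  "xyz": [
    [0,0,-0.5],
    [0,0,-0.3],
    [0,0,0],
    [0,0,0]
  ],
  "spin": [0,0,0,0]
}}

```text
time: 8.4
tool_pos: [0.6192, 0.012, 0.2213]
tool_rot: [3.142, 0.0, 1.571]
contact_force: [-0.5, -0.7, -2.4]
opening: 0.0264
grip_force: 15.0
```

{"api": "arm_command", "payload": {
  "xyz": [
    [0,0,-0.3],
    [0,0,-0.3],
    [0,0,0],
    [0,0,0]
  ],
  "spin": [0,0,0,0]
}}

```text
time: 8.8
tool_pos: [0.6191, 0.012, 0.2212]
tool_rot: [3.141, 0.0, 1.571]
contact_force: [-2.9, -0.1, 5.8]
opening: 0.0266
grip_force: 15.0
```

{"api": "arm_command", "payload": {
  "xyz": [
    [0,0,-0.3],
    [0,0,-0.3],
    [0,0,0],
    [0,0,0]
  ],
  "spin": [0,0,0,0]
}}

```text
time: 9.2
tool_pos: [0.6191, 0.012, 0.2212]
tool_rot: [3.141, 0.0, 1.571]
contact_force: [-4.3, -0.5, 8.9]
opening: 0.0265
grip_force: 15.0
```

Contact came at TCP z = 221.2, exactly the predicted height. I'll ease the press and release.

{"api": "arm_command", "payload": {
  "xyz": [
    [0,0,0.6],
    [0,0,0]
  ],
  "spin": [0,0]
}}

```text
time: 9.4
tool_pos: [0.6192, 0.012, 0.2212]
tool_rot: [3.141, 0.0, 1.571]
contact_force: [-2.9, 0.1, 6.0]
opening: 0.0266
grip_force: 15.0
```

{"api": "arm_command", "payload": {
  "xyz": [
    [0,0,0],
    [0,0,0],
    [0,0,0],
    [0,0,0],
    [0,0,0],
    [0,0,5],
    [0,0,15],
    [0,0,25],
    [0,0,30],
    [0,0,5],
    [0,0,0],
    [0,0,0]
  ],
  "spin": [0,0,0,0,0,0,0,0,0,0,0,0],
  "jaw": 0.0
}}

```text
time: 10.6
tool_pos: [0.6188, 0.012, 0.2997]
tool_rot: [-3.14, -0.0, 1.571]
contact_force: [-0.2, 0.2, -0.2]
opening: 0.0458
grip_force: 0.0
```

{"api": "arm_command", "payload": {
  "xyz": [
    [-10,0,0],
    [-20,1,0],
    [-30,2,0],
    [-33,2,0],
    [-30,2,0],
    [-20,1,0],
    [-10,1,0],
    [0,0,-10],
    [0,0,-20],
    [0,0,-25],
    [0,0,-20],
    [0,0,-15],
    [0,0,-10],
    [0,0,-8],
    [0,0,-4],
    [0,0,0],
    [0,0,0],
    [0,0,0]
  ],
  "spin": [0,0,0,0,0,0,0,0,0,0,0,0,0,0,0,0,0,0]
}}

```text
time: 12.4
tool_pos: [0.4664, 0.021, 0.1893]
tool_rot: [3.14, 0.0, 1.571]
contact_force: [1.0, -0.1, 0.9]
opening: 0.0458
grip_force: 0.0
```

```bash
python3 - <<'E'
from h import *
print(observe()['contact_force'],observe()['opening'],observe()['tool_pos'])
c=grab('wrist'); s=grab('scene')
a=cv2.resize(c['img'],(768,576)); b=cv2.resize(s['img'][110:302,150:406],(768,576))
cv2.imwrite('pics/w4.png',cv2.resize(np.hstack([a,b]),(800,300),interpolation=cv2.INTER_AREA)[...,::-1])
E
```

```text
[ 0.99026266 -0.09354287  0.88120173] 0.0458077745996854 [0.46640491 0.02102148 0.18929857]
```

View pics/w4.png

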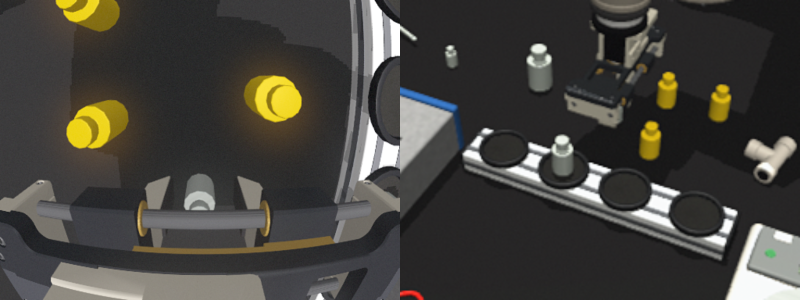

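The 200 g stands upright in its dish, and the 100 g is centred between the fingers.

{"api": "arm_command", "payload": {
  "xyz": [
    [0,0,-2],
    [0,0,0],
    [0,0,0],
    [0,0,0]
  ],
  "spin": [0,0,0,0]
}}

```text
time: 12.9
tool_pos: [0.4662, 0.021, 0.1868]
tool_rot: [3.141, 0.0, 1.571]
contact_force: [-0.3, -0.7, 0.3]
opening: 0.0459
grip_force: 0.0
```

{"api": "arm_command", "payload": {
  "xyz": [
    [0,0,0],
    [0,0,0],
    [0,0,0],
    [0,0,0],
    [0,0,0],
    [0,0,0],
    [0,0,0]
  ],
  "spin": [0,0,0,0,0,0,0],
  "jaw": -0.75,
  "squeeze": 12
}}

```text
time: 13.6
tool_pos: [0.466, 0.0211, 0.1867]
tool_rot: [-3.141, -0.0, 1.571]
contact_force: [-1.3, -0.7, 0.8]
opening: 0.0204
grip_force: 12.0
```

{"api": "arm_command", "payload": {
  "xyz": [
    [0,0,1],
    [0,0,4],
    [0,0,10],
    [0,0,15],
    [0,0,25],
    [0,0,30],
    [0,0,15],
    [0,0,0],
    [0,0,0],
    [0,0,0]
  ],
  "spin": [0,0,0,0,0,0,0,0,0,0]
}}

```text
time: 14.6
tool_pos: [0.4658, 0.0211, 0.2859]
tool_rot: [-3.14, -0.0, 1.571]
contact_force: [0.4, 0.7, -0.5]
opening: 0.0207
grip_force: 12.0
```

{"api": "arm_command", "payload": {
  "xyz": [
    [8,4,0],
    [20,10,0],
    [30,16,0],
    [37,18,0],
    [30,16,0],
    [20,10,0],
    [8,4,0],
    [0,0,-10],
    [0,0,-15],
    [0,0,-15],
    [0,0,-10],
    [0,0,-6],
    [0,0,-4],
    [0,0,-3],
    [0,0,0],
    [0,0,0],
    [0,0,0]
  ],
  "spin": [0,0,0,0,0,0,0,0,0,0,0,0,0,0,0,0,0]
}}

```text
time: 16.3
tool_pos: [0.6193, 0.0991, 0.2242]
tool_rot: [3.141, -0.0, 1.571]
contact_force: [0.8, -0.8, -1.0]
opening: 0.0204
grip_force: 12.0
```

{"api": "arm_command", "payload": {
  "xyz": [
    [0,0,-0.5],
    [0,0,-0.5],
    [0,0,-0.5],
    [0,0,0],
    [0,0,0]
  ],
  "spin": [0,0,0,0,0]
}}

```text
time: 16.8
tool_pos: [0.6192, 0.099, 0.2222]
tool_rot: [-3.142, 0.0, 1.571]
contact_force: [-0.5, -0.1, -0.8]
opening: 0.0204
grip_force: 12.0
```

{"api": "arm_command", "payload": {
  "xyz": [
    [0,0,-0.5],
    [0,0,-0.4],
    [0,0,0],
    [0,0,0]
  ],
  "spin": [0,0,0,0]
}}

```text
time: 17.2
tool_pos: [0.6192, 0.099, 0.2213]
tool_rot: [3.142, 0.0, 1.571]
contact_force: [-0.9, 0.1, -0.5]
opening: 0.0204
grip_force: 12.0
```

{"api": "arm_command", "payload": {
  "xyz": [
    [0,0,-0.3],
    [0,0,0],
    [0,0,0]
  ],
  "spin": [0,0,0]
}}

```text
time: 17.5
tool_pos: [0.6192, 0.099, 0.2211]
tool_rot: [3.141, 0.0, 1.571]
contact_force: [0.7, 0.5, -1.4]
opening: 0.0206
grip_force: 12.0
```

{"api": "arm_command", "payload": {
  "xyz": [
    [0,0,-0.3],
    [0,0,0],
    [0,0,0]
  ],
  "spin": [0,0,0]
}}

```text
time: 17.8
tool_pos: [0.6192, 0.099, 0.2208]
tool_rot: [3.141, -0.0, 1.571]
contact_force: [0.5, -0.9, -0.7]
opening: 0.02
grip_force: 12.0
```

{"api": "arm_command", "payload": {
  "xyz": [
    [0,0,-0.3],
    [0,0,0],
    [0,0,0]
  ],
  "spin": [0,0,0]
}}

```text
time: 18.1
tool_pos: [0.6192, 0.099, 0.2208]
tool_rot: [3.141, 0.0, 1.571]
contact_force: [-1.6, -0.1, 2.1]
opening: 0.0203
grip_force: 12.0
```

{"api": "arm_command", "payload": {
  "xyz": [
    [0,0,0.2],
    [0,0,0],
    [0,0,0],
    [0,0,0],
    [0,0,0],
    [0,0,0],
    [0,0,5],
    [0,0,15],
    [0,0,25],
    [0,0,25],
    [0,0,10],
    [-10,-12,0],
    [-20,-25,0],
    [-30,-35,0],
    [-30,-35,0],
    [-30,-38,0],
    [-30,-37,0],
    [-20,-26,0],
    [-9,-12,0],
    [0,0,0]
  ],
  "spin": [0,0,0,0,0,0,0,0,0,0,0,0,0,0,0,0,0,0,0,0],
  "jaw": 0.35
}}

```text
time: 20.1
tool_pos: [0.4391, -0.1223, 0.3006]
tool_rot: [-3.141, 0.0, 1.568]
contact_force: [-0.7, 0.5, -0.1]
opening: 0.062
grip_force: 0.0
```

{"api": "arm_command", "payload": {
  "xyz": [
    [0,0,-15],
    [0,0,-20],
    [0,0,-10],
    [0,0,0],
    [0,0,0]
  ],
  "spin": [0,0,0,0,0]
}}

```text
time: 20.6
tool_pos: [0.4406, -0.1207, 0.2558]
tool_rot: [3.141, -0.0, 1.571]
contact_force: [0.0, 0.3, 0.8]
opening: 0.0619
grip_force: 0.0
```

```bash
python3 - <<'E'
from h import *
print(observe()['contact_force'],observe()['opening'],observe()['tool_pos'])
c=grab('wrist'); s=grab('scene')
a=cv2.resize(c['img'],(768,576)); b=cv2.resize(s['img'][110:302,150:406],(768,576))
cv2.imwrite('pics/w5.png',cv2.resize(np.hstack([a,b]),(800,300),interpolation=cv2.INTER_AREA)[...,::-1])
E
```

```text
[0.00981243 0.29417096 0.76006642] 0.06193458893947464 [ 0.44058736 -0.12067456  0.25580957]
```

View pics/w5.png

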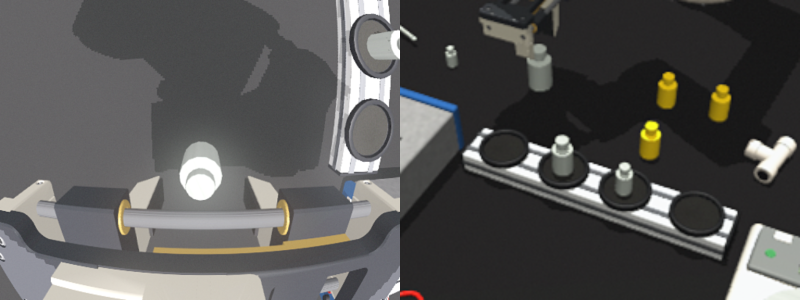

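Both placed weights stand in order, and the 500 g is centred between the fingers.

{"api": "arm_command", "payload": {
  "xyz": [
    [0,0,-10],
    [0,0,-15],
    [0,0,-14],
    [0,0,-10],
    [0,0,-7],
    [0,0,-3],
    [0,0,0],
    [0,0,0],
    [0,0,0]
  ],
  "spin": [0,0,0,0,0,0,0,0,0]
}}

```text
time: 21.6
tool_pos: [0.4403, -0.121, 0.1971]
tool_rot: [3.141, 0.0, 1.571]
contact_force: [0.2, -0.5, 0.2]
opening: 0.0619
grip_force: 0.0
```

{"api": "arm_command", "payload": {
  "xyz": [
    [0,0,0],
    [0,0,0],
    [0,0,0],
    [0,0,0],
    [0,0,0],
    [0,0,0],
    [0,0,0]
  ],
  "spin": [0,0,0,0,0,0,0],
  "jaw": -0.4,
  "squeeze": 30
}}

```text
time: 22.3
tool_pos: [0.4395, -0.1208, 0.1966]
tool_rot: [-3.14, -0.001, 1.571]
contact_force: [-5.1, 0.7, 5.5]
opening: 0.0362
grip_force: 30.0
```

{"api": "arm_command", "payload": {
  "xyz": [
    [0,0,1],
    [0,0,4],
    [0,0,10],
    [0,0,15],
    [0,0,25],
    [0,0,30],
    [0,0,15],
    [0,0,0],
    [0,0,0],
    [0,0,0]
  ],
  "spin": [0,0,0,0,0,0,0,0,0,0]
}}

```text
time: 23.3
tool_pos: [0.4398, -0.1208, 0.2957]
tool_rot: [-3.14, -0.001, 1.571]
contact_force: [-0.8, -0.2, -4.1]
opening: 0.0365
grip_force: 30.0
```

{"api": "arm_command", "payload": {
  "xyz": [
    [8,2,0],
    [20,5,0],
    [30,6,0],
    [32,7,0],
    [31,7,0],
    [30,6,0],
    [20,5,0],
    [8,2,0],
    [0,0,-10],
    [0,0,-15],
    [0,0,-15],
    [0,0,-10],
    [0,0,-6],
    [0,0,-4],
    [0,0,-3],
    [0,0,0],
    [0,0,0],
    [0,0,0]
  ],
  "spin": [0,0,0,0,0,0,0,0,0,0,0,0,0,0,0,0,0,0]
}}

```text
time: 25.1
tool_pos: [0.6193, -0.081, 0.2341]
tool_rot: [3.141, 0.0, 1.571]
contact_force: [0.0, 0.1, -4.6]
opening: 0.0365
grip_force: 30.0
```

{"api": "arm_command", "payload": {
  "xyz": [
    [0,0,-0.5],
    [0,0,-0.5],
    [0,0,-0.5],
    [0,0,0],
    [0,0,0]
  ],
  "spin": [0,0,0,0,0]
}}

```text
time: 25.6
tool_pos: [0.6192, -0.081, 0.2321]
tool_rot: [3.142, 0.0, 1.571]
contact_force: [0.2, 0.1, -5.7]
opening: 0.036
grip_force: 30.0
```

{"api": "arm_command", "payload": {
  "xyz": [
    [0,0,-0.5],
    [0,0,-0.4],
    [0,0,0],
    [0,0,0]
  ],
  "spin": [0,0,0,0]
}}

```text
time: 26.0
tool_pos: [0.6192, -0.081, 0.2312]
tool_rot: [3.142, 0.0, 1.571]
contact_force: [-0.3, 0.6, -5.3]
opening: 0.036
grip_force: 30.0
```

{"api": "arm_command", "payload": {
  "xyz": [
    [0,0,-0.3],
    [0,0,0],
    [0,0,0]
  ],
  "spin": [0,0,0]
}}

```text
time: 26.3
tool_pos: [0.6191, -0.081, 0.2309]
tool_rot: [3.142, 0.0, 1.571]
contact_force: [0.4, 0.4, -4.7]
opening: 0.0364
grip_force: 30.0
```

{"api": "arm_command", "payload": {
  "xyz": [
    [0,0,-0.3],
    [0,0,0],
    [0,0,0]
  ],
  "spin": [0,0,0]
}}

```text
time: 26.6
tool_pos: [0.6192, -0.081, 0.2307]
tool_rot: [3.141, 0.0, 1.571]
contact_force: [-0.3, 0.1, -4.7]
opening: 0.0362
grip_force: 30.0
```

{"api": "arm_command", "payload": {
  "xyz": [
    [0,0,-0.3],
    [0,0,0],
    [0,0,0]
  ],
  "spin": [0,0,0]
}}

```text
time: 26.9
tool_pos: [0.6192, -0.081, 0.2307]
tool_rot: [3.141, 0.0, 1.571]
contact_force: [-1.2, -0.5, -0.6]
opening: 0.0363
grip_force: 30.0
```

{"api": "arm_command", "payload": {
  "xyz": [
    [0,0,-0.3],
    [0,0,0],
    [0,0,0]
  ],
  "spin": [0,0,0]
}}

```text
time: 27.2
tool_pos: [0.6192, -0.081, 0.2306]
tool_rot: [3.141, 0.0, 1.571]
contact_force: [-3.5, 0.8, 5.8]
opening: 0.0361
grip_force: 30.0
```

{"api": "arm_command", "payload": {
  "xyz": [
    [0,0,0.3],
    [0,0,0],
    [0,0,0],
    [0,0,0],
    [0,0,0],
    [0,0,0],
    [0,0,5],
    [0,0,15],
    [0,0,25],
    [0,0,25],
    [0,0,5],
    [-15,-12,0],
    [-20,-25,0],
    [-30,-35,0],
    [-30,-35,0],
    [-30,-35,0],
    [-22,-30,0],
    [-10,-16,0],
    [-5,-8,0],
    [0,0,0]
  ],
  "spin": [0,0,0,0,0,0,0,0,0,0,0,0,0,0,0,0,0,0,0,0],
  "jaw": 0.2
}}

```text
time: 29.2
tool_pos: [0.4567, -0.2776, 0.305]
tool_rot: [-3.141, -0.0, 1.569]
contact_force: [0.1, 1.8, 0.7]
opening: 0.0552
grip_force: 0.0
```

{"api": "arm_command", "payload": {
  "xyz": [
    [0,0,-15],
    [0,0,-25],
    [0,0,-25],
    [0,0,-15],
    [0,0,0],
    [0,0,0],
    [0,0,0]
  ],
  "spin": [0,0,0,0,0,0,0],
  "jaw": -0.1
}}

```text
time: 29.9
tool_pos: [0.4578, -0.2767, 0.2263]
tool_rot: [3.14, 0.001, 1.571]
contact_force: [0.7, -0.1, -0.6]
opening: 0.0416
grip_force: 0.0
```

```bash
python3 - <<'E'
from h import *
print(observe()['contact_force'],observe()['opening'],observe()['tool_pos'])
c=grab('wrist'); s=grab('scene')
a=cv2.resize(c['img'],(768,576)); b=cv2.resize(s['img'][110:302,150:406],(768,576))
cv2.imwrite('pics/w6.png',cv2.resize(np.hstack([a,b]),(800,300),interpolation=cv2.INTER_AREA)[...,::-1])
E
```

```text
[ 0.73300465 -0.09640943 -0.60800688] 0.04157510101034839 [ 0.45781507 -0.27670502  0.22627702]
```

View pics/w6.png

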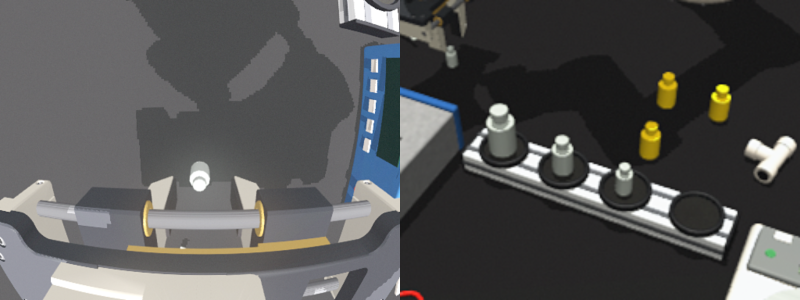

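The 500 g is placed upright and the 50 g is centred between the fingers.

{"api": "arm_command", "payload": {
  "xyz": [
    [0,-0.5,-8],
    [0,0,-10],
    [0,0,-10],
    [0,0,-7],
    [0,0,-4],
    [0,0,0],
    [0,0,0],
    [0,0,0]
  ],
  "spin": [0,0,0,0,0,0,0,0]
}}

```text
time: 30.8
tool_pos: [0.4573, -0.2776, 0.1867]
tool_rot: [3.141, 0.0, 1.571]
contact_force: [-0.4, 0.2, -1.2]
opening: 0.0411
grip_force: 0.0
```

{"api": "arm_command", "payload": {
  "xyz": [
    [0,0,0],
    [0,0,0],
    [0,0,0],
    [0,0,0],
    [0,0,0],
    [0,0,0],
    [0,0,0]
  ],
  "spin": [0,0,0,0,0,0,0],
  "jaw": -0.85,
  "squeeze": 10
}}

```text
time: 31.5
tool_pos: [0.4571, -0.2775, 0.1864]
tool_rot: [3.142, 0.0, 1.571]
contact_force: [-1.2, -0.3, 2.1]
opening: 0.0162
grip_force: 10.0
```

{"api": "arm_command", "payload": {
  "xyz": [
    [0,0,1],
    [0,0,4],
    [0,0,10],
    [0,0,15],
    [0,0,25],
    [0,0,30],
    [0,0,15],
    [0,0,0],
    [0,0,0],
    [0,0,0]
  ],
  "spin": [0,0,0,0,0,0,0,0,0,0]
}}

```text
time: 32.5
tool_pos: [0.4569, -0.2772, 0.2854]
tool_rot: [-3.14, -0.001, 1.571]
contact_force: [-0.2, -0.5, -0.4]
opening: 0.016
grip_force: 10.0
```

{"api": "arm_command", "payload": {
  "xyz": [
    [4,12,0],
    [8,24,0],
    [12,36,0],
    [12.7,37,0],
    [12.7,37,0],
    [12.7,37,0],
    [12.7,37,0],
    [12.7,37,0],
    [12.7,37,0],
    [12.7,37,0],
    [12.7,37,0],
    [12.7,37,0],
    [13,36,0],
    [7,21,0],
    [3.7,10.5,0],
    [0,0,0],
    [0,0,0],
    [0,0,0]
  ],
  "spin": [0,0,0,0,0,0,0,0,0,0,0,0,0,0,0,0,0,0]
}}

```text
time: 34.3
tool_pos: [0.619, 0.1938, 0.2862]
tool_rot: [-3.141, 0.0, 1.569]
contact_force: [-0.3, -0.8, -1.1]
opening: 0.0163
grip_force: 10.0
```

```bash
python3 - <<'E'
from h import *
print(observe()['contact_force'],observe()['opening'],observe()['tool_pos'])
c=grab('wrist'); s=grab('scene')
a=cv2.resize(c['img'],(768,576)); b=cv2.resize(s['img'][130:322,210:466],(768,576))
cv2.imwrite('pics/w7.png',cv2.resize(np.hstack([a,b]),(800,300),interpolation=cv2.INTER_AREA)[...,::-1])
E
```

```text
[-0.28019414 -0.75715854 -1.09790718] 0.016294906374898725 [0.61898035 0.19381408 0.28623498]
```

View pics/w7.png

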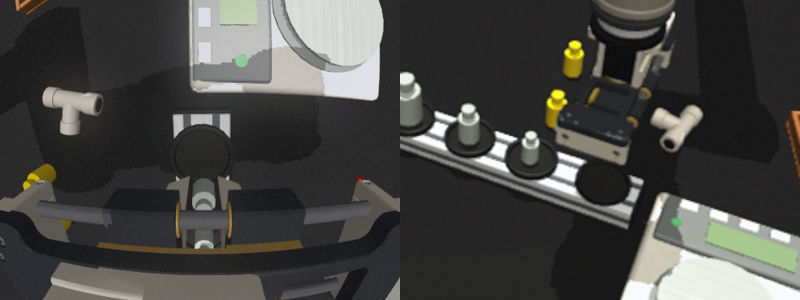

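The 50 g is held upright above the last dish, whose rim is at (203,152) in the left half. The balance is clear.

{"api": "arm_command", "payload": {
  "xyz": [
    [0,0,-10],
    [0,0,-15],
    [0,0,-15],
    [0,0,-10],
    [0,0,-7],
    [0,0,-4],
    [0,0,-3],
    [0,0,-0.5],
    [0,0,0],
    [0,0,0]
  ],
  "spin": [0,0,0,0,0,0,0,0,0,0]
}}

```text
time: 35.4
tool_pos: [0.6193, 0.1951, 0.2224]
tool_rot: [3.141, -0.0, 1.571]
contact_force: [-0.2, -0.5, -1.3]
opening: 0.0164
grip_force: 10.0
```

{"api": "arm_command", "payload": {
  "xyz": [
    [0,0,-0.3],
    [0,0,-0.3],
    [0,0,0],
    [0,0,0]
  ],
  "spin": [0,0,0,0]
}}

```text
time: 35.8
tool_pos: [0.6192, 0.195, 0.2212]
tool_rot: [3.142, -0.0, 1.571]
contact_force: [-0.6, -0.4, -0.4]
opening: 0.0164
grip_force: 10.0
```

{"api": "arm_command", "payload": {
  "xyz": [
    [0,0,-0.3],
    [0,0,0],
    [0,0,0]
  ],
  "spin": [0,0,0]
}}

```text
time: 36.1
tool_pos: [0.6192, 0.195, 0.2209]
tool_rot: [3.142, 0.0, 1.571]
contact_force: [0.6, -0.2, -0.7]
opening: 0.0163
grip_force: 10.0
```

{"api": "arm_command", "payload": {
  "xyz": [
    [0,0,-0.3],
    [0,0,0],
    [0,0,0]
  ],
  "spin": [0,0,0]
}}

```text
time: 36.4
tool_pos: [0.6192, 0.195, 0.2206]
tool_rot: [3.141, -0.0, 1.571]
contact_force: [0.4, -0.2, -0.5]
opening: 0.0162
grip_force: 10.0
```

{"api": "arm_command", "payload": {
  "xyz": [
    [0,0,-0.3],
    [0,0,0],
    [0,0,0]
  ],
  "spin": [0,0,0]
}}

```text
time: 36.7
tool_pos: [0.6192, 0.195, 0.2205]
tool_rot: [3.141, -0.0, 1.571]
contact_force: [-0.0, -0.0, 0.9]
opening: 0.0163
grip_force: 10.0
```

{"api": "arm_command", "payload": {
  "xyz": [
    [0,0,-0.2],
    [0,0,0],
    [0,0,0]
  ],
  "spin": [0,0,0]
}}

```text
time: 37.0
tool_pos: [0.6192, 0.1951, 0.2205]
tool_rot: [3.141, -0.0, 1.571]
contact_force: [-1.6, -0.1, 3.9]
opening: 0.0159
grip_force: 10.0
```

Contact. I'll release, retreat and check.

{"api": "arm_command", "payload": {
  "xyz": [
    [0,0,0.2],
    [0,0,0],
    [0,0,0],
    [0,0,0],
    [0,0,0],
    [0,0,0],
    [0,0,5],
    [0,0,15],
    [0,0,25],
    [0,0,30],
    [0,0,20],
    [-15,0,10],
    [-30,0,0],
    [-40,0,0],
    [-40,0,0],
    [-30,0,0],
    [-15,0,0],
    [0,0,0],
    [0,0,0]
  ],
  "spin": [0,0,0,0,0,0,0,0,0,0,0,0,0,0,0,0,0,0,0],
  "jaw": -0.1
}}

```text
time: 38.9
tool_pos: [0.4498, 0.1952, 0.3266]
tool_rot: [3.139, -0.001, 1.571]
contact_force: [1.1, -1.0, -0.2]
opening: 0.0415
grip_force: 0.0
```

```bash
python3 - <<'E'
from h import *
o=observe(); print(o['time'],o['contact_force'],o['tool_pos'])
s=grab('scene'); t=grab('top')
b=cv2.resize(s['img'][110:302,170:426],(768,576)); a=cv2.resize(t['img'][60:252,80:336],(768,576))
cv2.imwrite('pics/w8.png',cv2.resize(np.hstack([a,b]),(800,300),interpolation=cv2.INTER_AREA)[...,::-1])
E
```

```text
38.9 [ 1.08783193 -0.99103964 -0.21950574] [0.44982033 0.19515192 0.32662164]
```

View pics/w8.png

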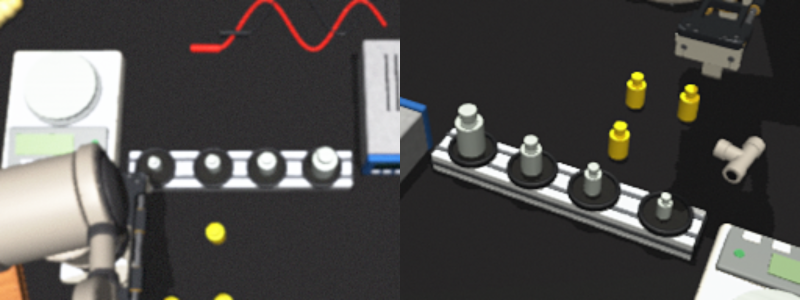

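All four weights stand upright in the dishes in order, with the smallest next to the balance and the tee unmoved.

```bash
python3 -c "
from cell import *
print(hand_in())"
```

```text
the job is handed in; nothing more can be done
None
```

The job is done and handed in at about 39 s: the 50, 100, 200 and 500 g weights stand upright in the dishes in that order, going away from the balance, and the balance and tee were not touched.

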